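# Shut the water filter's slotted inlet valve with a screwdriver

### The job

The water filter's cartridge is due for a change, so shut off its supply: take the red flat-blade screwdriver from the tool stand and, with its blade seated in the slot of the inlet valve's tilted screw (the valve with the blue collar), turn the screw clockwise until it is fully closed against its stop, the slot square across the pipe. Then put the driver back upright in the tool stand. Turn the screw with that driver only, and do not knock over or shift the new cartridge, the glass tumbler, the mug or the other two drivers.

Things in the scene. Friction and masses are not known exactly. Their poses are not given: they have to be found in the camera images.
- flat_driver: Flat-blade screwdriver, 173 mm long, 130 g, upright in the tool stand, handle up. Origin at the middle of the blade's tip, z up the shaft, x along the blade's width. Blade 14 mm wide, 2 mm thick, 18 mm long; shaft 9.6 mm; round black collar 29 mm across, 80 to 87 mm above the tip; red handle with black grips, a square bar 26 x 26 mm with flats facing x and y, 87 to 167 mm above the tip.
- inlet_slot (a point): Centre of the face of the inlet valve's slotted brass screw (blue collar), 77 mm above the worktop. z points out of the face: up, leaning 30 degrees (0.524 rad) sideways off the pipe, towards the robot's side. y lies along the slot and turns with the screw. Screw 18.6 mm across; slot 3.5 wide, 5.5 deep, right across; it sits in a round well 20 wide whose rim (29 outside) stands 3.5 above the face.
- inlet_screw (a joint): Turn of the screw in rad, growing clockwise seen facing it: 0 = open, slot along the level copper pipe (its axis 52 mm up); 1.571 = closed, hard stop, slot square across. Starts at 0 to 0.4; takes 0.12 N m; stays where left. As read at 0, point inlet_slot's +y runs along the pipe to its end at 105 mm; towards -y a pipe rises at 110 mm and the blue filter, 124 wide, 263 high, stands at 215 mm.
- tool_stand: Wooden tool stand 220 x 84 mm, 98 mm high, fixed. Origin under its centre; x runs along its row of three wells, at x = -70, 0 and +70 mm: round holes 21 mm wide through its 12 mm top board. A driver hangs in a well by its collar, which rests on the top board, its tip then 18 mm above the worktop. The three drivers fill the wells in any order.
- cross_driver: Cross-head screwdriver with a yellow handle, same size and handle as the flat driver, in the stand; origin at its tip, z up. Leave it.
- nut_driver: Nut driver with a green handle, same size and handle as the flat driver, in the stand; origin at its tip, z up. Leave it.
- new_cartridge: New white filter cartridge with a blue band, standing, 66 mm across, 200 mm high; origin under its centre. Leave it.
- tumbler: Glass tumbler, 72 mm across, 125 mm high; origin under its centre. Leave it.
- mug: Blue mug, 82 mm across, 95 mm high; origin under its centre. Leave it.

How it is judged:
By the outcome, as a careful person would: the job done as asked, in the order asked, and still so for the second after the job is handed in, with the robot touching nothing.
It also fails if it takes over 58 s, if anything falls off the work surface, if the arm or the gripper's body presses on something with over 40 N, if the wrist force passes 120 N, or if a joint passes its speed limit or range.

### The arm

A 6-joint arm with a two-finger parallel gripper is mounted at the origin on the work surface. World frame = base frame: x ahead of the robot, y to its left, z up, the work surface at z = 0. Lengths are in m, angles in rad, forces in N, time in s.
With the tool pointing down it reaches from about 0.3 to 0.875 m from the base axis. Payload 6.4 kg.
Tool frame: the origin (TCP) lies at the very end of the fingers, on their centre line; the grasp point (between the pads) lies 19 mm behind it; z points along the fingers, y is the line along which they close (so a half turn about z gives the same grasp; the last joint's range is limited). The gripper opens to 85 mm and grips with 20 to 120 N. Pads are 22 mm wide; open, the fingers measure 114 mm over their backs; the gripper's body (76 mm by 85 mm) begins 54 mm behind the grasp point. The pads swing forward as they close: fully open they stand 13 mm farther back than shut.
Start: joints at [1, 0.181, 1.607, -0, 1.354, -0.206], TCP at [0.205, 0.537, 0.231] pointing down, gripper open.
Joint ranges: [-2.99, 2.99], [-0.89, 2.07], [0.3, 2.58], [-1.14, 4.28], [0, 2.63], [-3.12, 3.12]. Speed limits (rad/s): [2.57, 2.57, 3.01, 3.14, 3.14, 3.14].

### API

Orientations are given as a unit quaternion [w, x, y, z].
In Python, from bench import ctrl gives the robot as it stands.
- The arm moves only by the tool jog_arm, never from a script. Its argument "series" is a list that holds one entry, the list of rows, each a list of 7 numbers: the shift along the tool's x, y, z in mm, then the turn, a rotation vector about the tool's x, y, z in rad, then the finger opening in mm, from 0 to 85.4. In form: [[[tx, ty, tz, rx, ry, rz, gripper], ...]]. A call has exactly 10 rows; each row shifts and turns the commanded pose from where the row before left it, along the tool's axes as they then stand; what a row does not reach is not made up. A row lasts 1/10 s, in which the tool goes at most 50 mm and 8.59 degrees, less where a joint would pass 70% of its speed; a pose out of reach is approached as far as the arm can. A call with a gripper value outside its range is refused whole. The fingers move at their own pace and stop on an object; the grip force is fixed at half the most. Time passes only in rows, so rows that do not move let the fingers close, or fill a call up. It gives the time, the measured TCP pose, the force, the opening and the grip force at its end, in the units of the state.
- ctrl.get_obs(): the state, without advancing time (a new reading comes with each control period).
- ctrl.camera(name): name is "scene" or "top" or "wrist"; returns a dict with "frame" (384x512x3 uint8, blue, green, red), "z_map" (384x512 float32, m along the optical axis (not along the pixel's ray), 0 where there is no reading), "fx", "fy", "cx", "cy" (pixels), "xyz" and "rotation" of the camera in the world. Camera axes: x right, y down, z forward; pixel columns grow to the right and rows downward; lengths in m; the calibration is good to about 2 mm. A picture is of the moment at which its call begins.
- ctrl.hand_in(): hands the job in; it is judged then, once.
The state is a dict: "time_s": time; "q": joint angles; "dq": joint speeds; "joint_efforts": joint torques, N m; "eef_pos": TCP position; "eef_rot": TCP orientation; "wrist_force": force on the tool from outside, world axes, zero at the start; "torque": the same for the moment, N m; "opening": opening from 0.0 (shut) to 1.0 (fully open); "grasp_force": force on a finger pad.
Only numpy, scipy, OpenCV 4.12 (cv2) and the standard library are available. Lean on these libraries where they do the work, as an engineer would, in place of code of your own. Each camera call takes 0.05 s, during which the arm holds its last target. There are 200 camera calls.

## Working session

There is one attempt and no reset: what is moved stays moved. The work goes in short steps, Python scripts to look and compute and a tool call to move; the robot and the scene stay as the last step left them, time stands still between calls to the robot, and variables do not carry over. Pictures are saved under pics/ and viewed, at most 10 in all, crops included, and the job is handed in when it is done.

Besides the shell and the picture viewer there is one more tool, called after "Emit:" as name([rows], argument=value, ...), one row to a line, values as JSON. jog_arm: Moves the arm, as the interface text tells. Its arguments: {"type":"object","properties":{"series":{"type":"array"}},"required":["series"]}

```bash
mkdir -p pics; ls
cat > h.py <<'E'
import numpy as np, cv2
from bench import ctrl
from scipy.spatial.transform import Rotation as R
def cam(n):
    c=ctrl.camera(n); K=c
    rot=np.array(c['rotation'],float)
    c['R']=rot if rot.shape==(3,3) else R.from_quat(rot[[1,2,3,0]]).as_matrix()
    c['xyz']=np.array(c['xyz'],float)
    z=c['z_map']; v,u=np.mgrid[:z.shape[0],:z.shape[1]]
    P=np.stack([(u-c['cx'])/c['fx']*z,(v-c['cy'])/c['fy']*z,z],-1)
    c['P']=P@c['R'].T+c['xyz']; c['P'][z==0]=np.nan
    return c
def ray(c,u,v,h):
    d=c['R']@np.array([(u-c['cx'])/c['fx'],(v-c['cy'])/c['fy'],1]); return c['xyz']+d*(h-c['xyz'][2])/d[2]
def proj(c,p):
    q=c['R'].T@(np.array(p)-c['xyz']); return c['fx']*q[0]/q[2]+c['cx'],c['fy']*q[1]/q[2]+c['cy']
E
python3 - <<'E'
from h import *
a=cam('scene');b=cam('top')
for c in (a,b): print(c['xyz'],c['R'].round(3),c['fx'],c['cx'],c['cy'])
import pickle;pickle.dump((a,b),open('ab.pkl','wb'))
cv2.imwrite('pics/1.png',cv2.resize(a['frame'],(800,600)));cv2.imwrite('pics/2.png',cv2.resize(b['frame'],(800,600)))
print(ctrl.get_obs())
E
```

```text
pics
[ 0.86247797 -0.40146292  1.07577054] [[ 0.864  0.434 -0.253]
 [ 0.503 -0.74   0.446]
 [ 0.006 -0.513 -0.858]] 461.85728100175584 256.7288524891989 193.11264375988617
[0.48364868 0.10835112 1.00419809] [[-0.013 -0.995  0.101]
 [-1.     0.011 -0.022]
 [ 0.021 -0.101 -0.995]] 418.9804471683507 247.22748293676696 194.34512242481617
{'time_s': 0.1, 'q': array([ 9.99726845e-01,  1.81517727e-01,  1.60791234e+00,  3.04096095e-05,
        1.35379498e+00, -2.06305029e-01]), 'dq': array([-0.00070477, -0.00249912, -0.00381779,  0.00017618, -0.00109587,
       -0.00038377]), 'joint_efforts': array([ 9.54536154e-04, -4.45876908e+01, -3.52242672e+01, -2.16549456e-04,
        4.03961370e-03,  1.03474733e-05]), 'eef_pos': array([0.20482102, 0.53674918, 0.23044348]), 'eef_rot': array([-3.23056327e-04,  1.81375973e-01,  9.83413489e-01, -7.49690547e-04]), 'wrist_force': array([-0.12538617, -0.32753552,  0.09165699]), 'torque': array([ 0.04316322, -0.0455875 , -0.05242231]), 'grasp_force': 0.0, 'opening': 1.0012534446944157}
```

View pics/1.png

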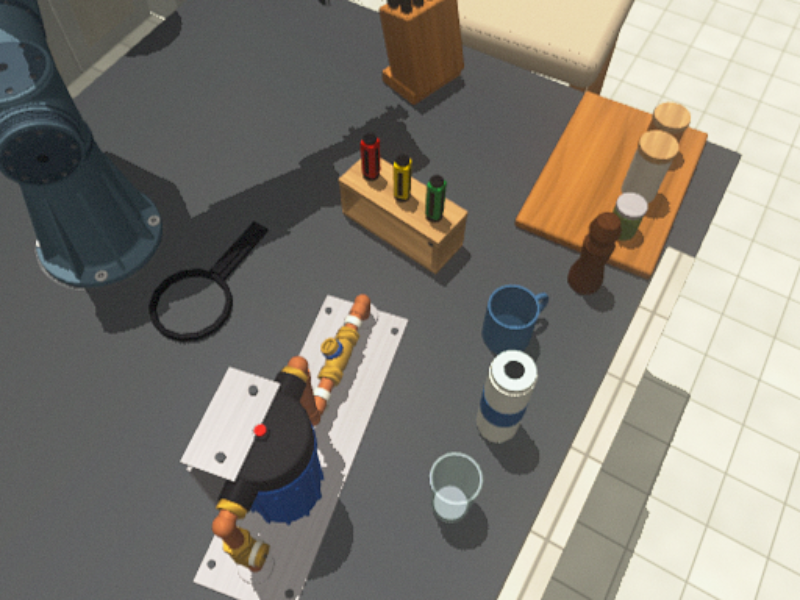

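View pics/2.png

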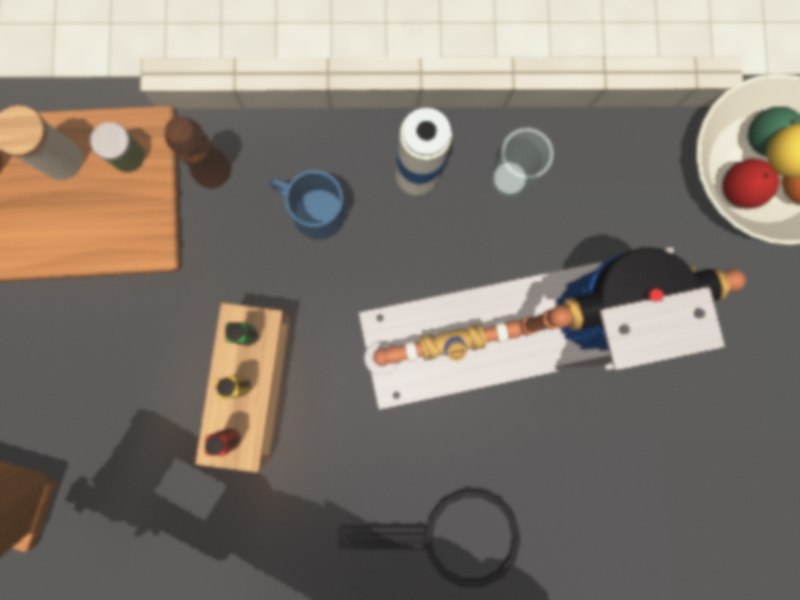

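The scene view shows the red driver at the near end of the stand (370,160), with yellow and green beside it. The blue-collared inlet valve is at (332,348) and leans towards the robot. In the top view red is at (222,442) and the inlet screw at (456,346), with the pipe nearly along world y. Next I'll measure these.

Run:
```python
from h import *
import pickle;a,b=pickle.load(open('ab.pkl','rb'))
for n,c in (('scene',a),('top',b)):
    P=c['P'];hsv=cv2.cvtColor(c['frame'],cv2.COLOR_BGR2HSV);H,S,V=[hsv[...,i].astype(int) for i in range(3)]
    X,Y,Z=P[...,0],P[...,1],P[...,2]
    reg=(X>.2)&(X<.6)&(Y>.2)&(Y<.55)
    st=reg&(abs(Z-.098)<.006)&(H>8)&(H<25)
    r=cv2.minAreaRect(P[st][:,:2].astype(np.float32)*1000);print(n,'stand',r,np.median(Z[st]),P[st].mean(0))
    for nm,m in (('red',((H<6)|(H>174))&(S>130)),('yel',(H>22)&(H<35)&(S>130)),('grn',(H>50)&(H<80)&(S>100))):
        m=m&(X>.15)&(X<.6)&(Y>.2)&(Y<.6)&(Z>.1)
        print(nm,m.sum(),np.nanmedian(P[m],0), np.nanmax(Z[m]))
    t=reg&(Z>.178)&(Z<.195); print('tops',t.sum())
    k,l,s,ce=cv2.connectedComponentsWithStats(t.astype(np.uint8))
    for i in range(1,k):
        if s[i,4]>8: print(ce[i],s[i,4],P[l==i].mean(0), ray(c,*ce[i],.185))
    # valve
    v=(X>.3)&(X<.7)&(Y<.25)&(Y>-.4)
    bl=v&(H>100)&(H<125)&(S>120)&(Z>.06)&(Z<.1)
    print('blue',bl.sum(),np.nanmedian(P[bl],0), np.argwhere(bl).mean(0) if bl.any() else 0)
    cu=v&(H>3)&(H<14)&(S>90)&(Z>.045)&(Z<.075)
    print('copper',cu.sum(),np.nanmedian(P[cu],0)); q=P[cu]; 
    d=np.linalg.svd(q[:,:2]-q[:,:2].mean(0))[2][0];print(d, q[:,:2].mean(0), np.degrees(np.arctan2(d[1],d[0])), q.min(0),q.max(0))
    cv2.imwrite('pics/%s_raw.png'%n,c['frame'])
# plate edge direction top
A=a['frame'][200:275,170:270];B=b['frame'][185:260,225:350]
cv2.imwrite('pics/3.png',np.hstack([cv2.resize(A,(400,300),interpolation=cv2.INTER_CUBIC),cv2.resize(B,(400,240),interpolation=cv2.INTER_CUBIC)[:,:].copy() if 0 else cv2.copyMakeBorder(cv2.resize(B,(400,240),interpolation=cv2.INTER_CUBIC),0,60,0,0,0)]))
```

```text
scene stand ((466.04779052734375, 292.1975402832031), (87.77703094482422, 223.29827880859375), 81.84396362304688) 0.09798629679996806 [0.474696   0.28132766 0.09792738]
red 194 [0.40580278 0.29333853 0.15935751] 0.1916378837959578
yel 163 [0.47661579 0.28063887 0.15946724] 0.18921038018057024
grn 141 [0.5440556  0.26964472 0.16371285] 0.19059750231626527
tops 294
[236.18085106  90.46808511] 94 [0.39907956 0.30057129 0.18717699] [0.39794333 0.30228851 0.185     ]
[257.09375    104.33333333] 96 [0.46945765 0.28701182 0.18747152] [0.46836406 0.28892317 0.185     ]
[278.80769231 117.63461538] 104 [0.53777205 0.27682434 0.18743425] [0.5368829  0.27868053 0.185     ]
blue 255 [ 0.60942511 -0.2378962   0.07999019] [309.34901961 195.64705882]
copper 311 [0.52159169 0.04625292 0.06140407]
[-0.19975147  0.9798466 ] [0.52705278 0.0005458 ] 101.52242601302679 [ 0.49296918 -0.33523365  0.0456836 ] [0.59479434 0.23641225 0.07497212]
top stand ((464.7209167480469, 291.4527282714844), (85.29037475585938, 220.19972229003906), 81.6463623046875) 0.09812525431927999 [0.46411639 0.28803964 0.09812185]
red 93 [0.40252473 0.29141889 0.18106996] 0.19337842986537013
yel 14 [0.45931967 0.27992804 0.18617241] 0.1938146352825112
grn 10 [0.52470377 0.27028742 0.18475838] 0.1865519975618355
tops 544
[150.58857143 212.06857143] 175 [0.53422651 0.27837151 0.18844147] [0.53443155 0.2791     0.185     ]
[145.07777778 247.55      ] 180 [0.46605406 0.28826366 0.18836554] [0.46597319 0.28901926 0.185     ]
[137.82010582 284.57671958] 189 [0.39622627 0.30123261 0.18842002] [0.39584485 0.30205557 0.185     ]
blue 95 [ 0.53125993 -0.17725917  0.08058124] [205.28421053 368.23157895]
copper 363 [0.51479468 0.04446121 0.06297547]
[ 0.19721638 -0.98035998] [0.52065922 0.00920987] -78.62577221438835 [ 0.49260003 -0.16758     0.05502173] [0.57470925 0.10495708 0.07141467]
```

View pics/3.png

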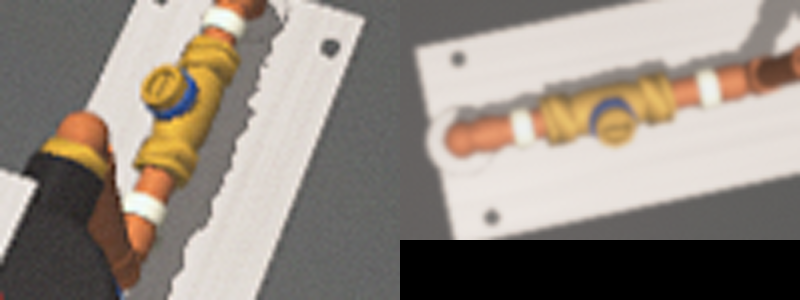

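The crop shows the screw centre at scene pixel (212,222) and top pixel (293,224), with the slot roughly along the pipe. The red driver is at about (0.396, 0.302). I'll move above it and take a close look.

Emit:
jog_arm([
  [[-26,-15,-5,0,0,0,85],[-26,-15,-5,0,0,0,85],[-26,-15,-5,0,0,0,85],[-26,-15,-5,0,0,0,85],[-26,-15,-5,0,0,0,85],[-26,-15,-5,0,0,0,85],[-26,-15,-5,0,0,0,85],[-26,-15,-5,0,0,0,85],[-26,-15,-5,0,0,0,85],[-26,-15,-5,0,0,0,85]],
])

```text
time_s: 1.1
eef_pos: [0.3949, 0.3032, 0.2811]
eef_rot: [-0.0, 0.181, 0.983, -0.0]
wrist_force: [-0.4, 0.3, -0.7]
opening: 0.993
grasp_force: 0.0
```

Run:
```python
from h import *
o=ctrl.get_obs();print(o['eef_pos'],o['eef_rot'],o['q'])
c=cam('wrist');print(c['xyz'],c['R'].round(3),c['fx'],proj(c,[.396,.302,.185]))
cv2.imwrite('pics/4.png',c['frame'])
P=c['P'];Z=P[...,2];t=(abs(P[...,0]-.396)<.05)&(abs(P[...,1]-.302)<.05)&(Z>.11)&(Z<.195)
m=t&(Z>.1)
for lo,hi in((.11,.165),(.165,.18),(.18,.195)):
    q=P[t&(Z>lo)&(Z<hi)]; print(lo,len(q)); 
    if len(q)>10: print(q.mean(0),cv2.minAreaRect((q[:,:2]*1000).astype(np.float32)))
```

```text
[0.39488437 0.30315066 0.28113762] [-2.68824906e-04  1.81377954e-01  9.83413408e-01 -1.88060661e-04] [ 4.15842094e-01 -3.47575620e-02  1.73519820e+00 -8.07508248e-06
  1.44180812e+00 -7.90178240e-01]
[0.32541091 0.32937733 0.42432461] [[ 0.357  0.894  0.27 ]
 [ 0.934 -0.341 -0.105]
 [-0.002  0.29  -0.957]] 294.4721189819283 (np.float64(251.72934259398335), np.float64(193.22789191960126))
0.11 300
[0.38312395 0.30715652 0.14051904] ((387.5145568847656, 310.08447265625), (32.121559143066406, 15.09266471862793), 48.460723876953125)
0.165 129
[0.38363139 0.30751995 0.1726544 ] ((388.12451171875, 306.94989013671875), (29.630863189697266, 16.73442840576172), 66.69518280029297)
0.18 867
[0.39252153 0.30528399 0.18897836] ((394.4605407714844, 304.3694152832031), (26.14736557006836, 25.909286499023438), 88.41741180419922)
```

View pics/4.png

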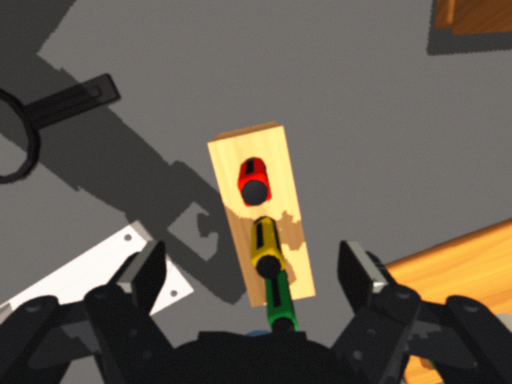

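The wrist view shows the stand with red nearest the camera, its cap at (254,190), then yellow at (268,262) and green at (282,325). I need the red handle's yaw, so I'll fit its side faces from depth and look at a crop.

Run:
```python
from h import *
import pickle
im=np.zeros((600,800,3),np.uint8)
c=cam('wrist');a,b=pickle.load(open('ab.pkl','rb'))
cr=c['frame'][145:215,225:285];im[:560,:480]=cv2.resize(cr,(480,560),interpolation=cv2.INTER_CUBIC)
for k,cc in enumerate((c,a)):
    P=cc['P'];Z=P[...,2];q=P[(abs(P[...,0]-.396)<.03)&(abs(P[...,1]-.303)<.03)&(Z>.115)&(Z<.176)]
    xy=(q[:,:2]-[.396,.302])*1000
    oy=150+300*k
    for x,y in xy: cv2.circle(im,(int(640-y*5),int(oy-x*5)),1,(255,255,255) if k else (0,255,0),-1)
    for f in range(2):
        pass
    # ransac two lines
    rng=np.random.default_rng(0);rest=xy
    for _ in range(2):
        best=None
        for _ in range(400):
            i,j=rng.choice(len(rest),2,replace=False);d=rest[j]-rest[i];L=np.hypot(*d)
            if L<8: continue
            n=np.array([-d[1],d[0]])/L;inl=abs((rest-rest[i])@n)<1
            if best is None or inl.sum()>best.sum(): best=inl
        p=rest[best];m=p.mean(0);d=np.linalg.svd(p-m)[2][0];print(k,best.sum(),len(rest),m.round(1),np.degrees(np.arctan2(d[1],d[0]))%180,np.ptp(p@d));rest=rest[~best]
        if len(rest)<20: break
cv2.imwrite('pics/5.png',im)
```

```text
0 302 355 [-14.2   3.5] 87.6146706658661 23.471061802408634
0 50 53 [-5.7 15.5] 1.4700810106007536 19.663656687411425
1 70 190 [  2.6 -10.6] 3.790175408275571 23.60766653428112
1 53 120 [13.4  0.8] 88.31297280750317 21.7420736100271
```

View pics/5.png

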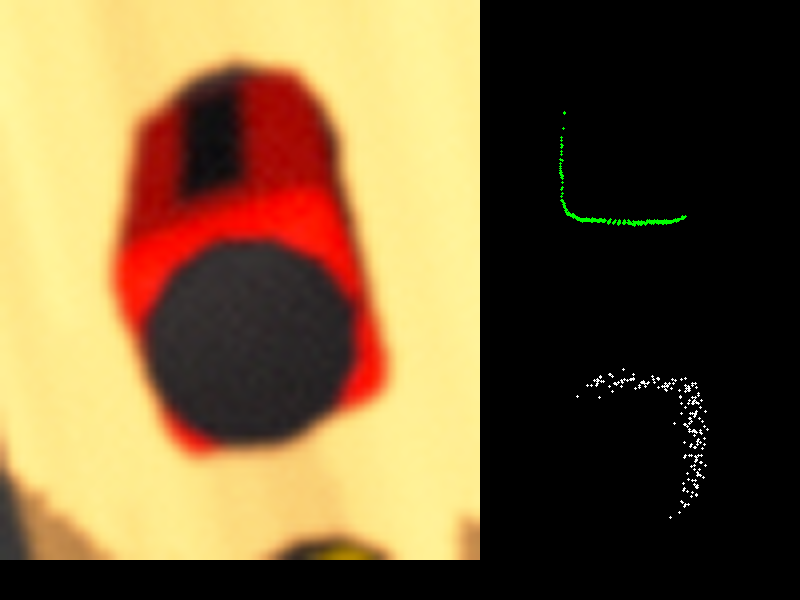

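The handle's flats line up with world x and y to within about 2°, and its centre is near (0.3955, 0.3045). I'll turn so the fingers close along world y, then descend and grip.

Emit:
jog_arm([
  [[0,0,15,0,0,-0.115,85],[0,0,15,0,0,-0.115,85],[0,0,15,0,0,-0.115,85],[-0.6,1.3,15,0,0,0,85],[0,0,18,0,0,0,85],[0,0,18,0,0,0,85],[0,0,18,0,0,0,85],[0,0,18,0,0,0,85],[0,0,18,0,0,0,85],[0,0,0,0,0,0,85]],
])

```text
time_s: 2.2
eef_pos: [0.3925, 0.3051, 0.1284]
eef_rot: [-0.003, 0.01, 1.0, -0.001]
wrist_force: [0.2, 0.0, 0.3]
opening: 0.998
grasp_force: 0.0
```

Emit:
jog_arm([
  [[0,0,0,0,0,0,15],[0,0,0,0,0,0,15],[0,0,0,0,0,0,15],[0,0,0,0,0,0,15],[0,0,0,0,0,0,15],[0,0,0,0,0,0,15],[0,0,0,0,0,0,15],[0,0,0,0,0,0,15],[0,0,0,0,0,0,15],[0,0,0,0,0,0,15]],
])

```text
time_s: 3.2
eef_pos: [0.3956, 0.3058, 0.1322]
eef_rot: [0.001, 0.01, 1.0, 0.0]
wrist_force: [-1.4, 0.1, 5.5]
opening: 0.294
grasp_force: 59.1
```

Emit:
jog_arm([
  [[0,0,-5,0,0,0,15],[0,0,-15,0,0,0,15],[0,0,-25,0,0,0,15],[0,0,-25,0,0,0,15],[0,0,-25,0,0,0,15],[0,0,-25,0,0,0,15],[0,-25,0,0,0,0,15],[0,-25,0,0,0,0,15],[0,-25,0,0,0,0,15],[0,-20,0,0,0,0,15]],
])

```text
time_s: 4.2
eef_pos: [0.3927, 0.2094, 0.251]
eef_rot: [-0.0, 0.01, 1.0, -0.0]
wrist_force: [0.4, -0.3, -1.4]
opening: 0.299
grasp_force: 59.1
```

Run:
```python
from h import *
o=ctrl.get_obs();print(o['eef_pos'],o['eef_rot'],o['q'],o['wrist_force'],o['opening'])
c=cam('wrist');s=cam('scene');t=cam('top')
import pickle;pickle.dump((c,s,t),open('w2.pkl','wb'))
tip=o['eef_pos']-[0,0,.114];print(c['xyz'],proj(c,tip),proj(s,tip),proj(t,tip))
im=np.zeros((600,800,3),np.uint8)
im[:384,:512]=c['frame']
u,v=map(int,proj(s,tip));im[:280,520:800]=cv2.resize(s['frame'][v-40:v+30,u-35:u+35],(280,280),interpolation=cv2.INTER_CUBIC)
u,v=map(int,proj(t,tip));im[300:580,520:800]=cv2.resize(t['frame'][v-35:v+35,u-35:u+35],(280,280),interpolation=cv2.INTER_CUBIC)
cv2.imwrite('pics/6.png',im)
```

```text
[0.39270174 0.20941695 0.25102337] [-3.63753218e-04  9.95388217e-03  9.99950368e-01 -2.20336130e-04] [ 2.22222687e-01 -1.39651109e-01  1.89285508e+00 -2.65822549e-04
  1.38919807e+00 -1.32861743e+00] [ 0.35320831 -0.30089915 -1.40681941] 0.2994921097732924
[0.31838952 0.21069034 0.39424597] (np.float64(252.3313787072928), np.float64(186.01051321368178)) (np.float64(216.3214861923877), np.float64(125.6980480185267)) (np.float64(189.298256724943), np.float64(282.75579407808107))
```

View pics/6.png

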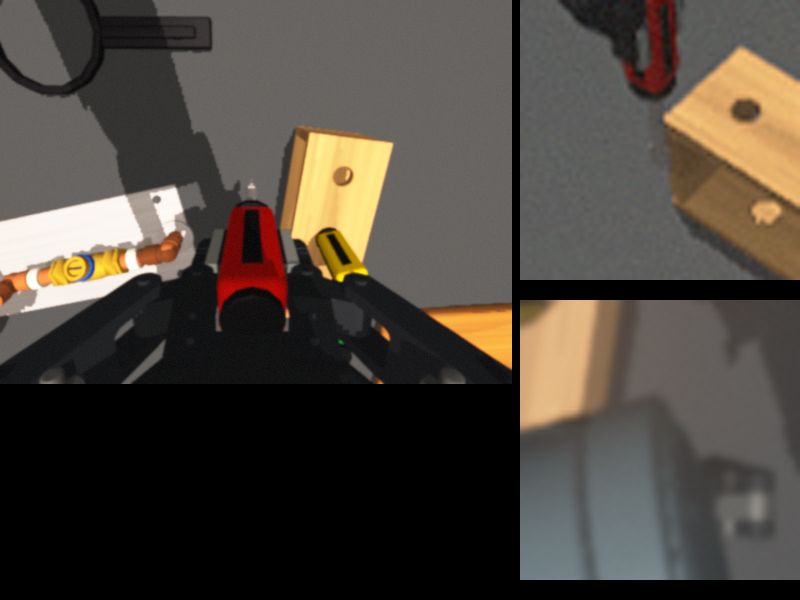

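The wrist view shows the driver held with its tip near (252,186), and the inlet screw face at (76,268) with its slot visible. I'll zoom in on both.

Run:
```python
from h import *
import pickle;c,s,t=pickle.load(open('w2.pkl','rb'))
f=c['frame']
im=np.hstack([cv2.resize(f[170:220,230:275],(400,444),interpolation=cv2.INTER_CUBIC),cv2.resize(f[245:295,53:98],(400,444),interpolation=cv2.INTER_CUBIC)])
cv2.imwrite('pics/7.png',im)
P=c['P'];X,Y,Z=[P[...,i] for i in range(3)]
hsv=cv2.cvtColor(f,cv2.COLOR_BGR2HSV);H,S,V=[hsv[...,i].astype(int) for i in range(3)]
# pipe: points in region
cu=(H<15)&(S>80)&(Z>.045)&(Z<.09)&(X>.4)&(X<.65)
print(cu.sum())
reg=(X>.4)&(X<.65)&(Y>-.1)&(Y<.2)
hi=reg&(Z>.068)&(np.arange(512)[None]<110)&(np.arange(512)[None]>45);q=P[hi]
print(len(q))
k,l,st,ce=cv2.connectedComponentsWithStats((reg&(Z>.073)).astype(np.uint8))
for i in range(1,k):
    if st[i,4]>15: print(ce[i],st[i],P[l==i].mean(0),P[l==i].max(0))
```

```text
1593
890
[ 77.23713235 269.25183824] [ 63 256  30  26 544] [ 0.51108421 -0.00641781  0.07875114] [0.52982578 0.00905117 0.08768507]
[139.39393939 359.36363636] [110 333  56  51 462] [0.4017644  0.17093242 0.31489244] [0.40412093 0.17632953 0.32504196]
```

View pics/7.png

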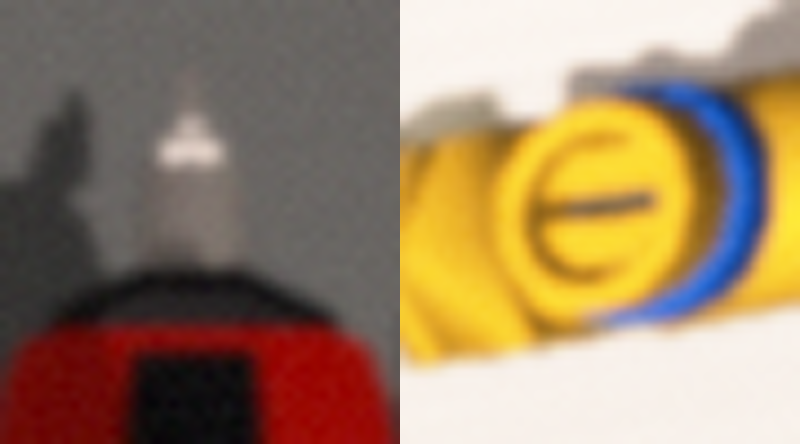

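The zoom shows the blade edge-on to the camera, so its width lies along tool x. The slot centre is at about wrist pixel (75.5,268.1), and the slot runs close to the pipe direction. Next I'll compute the screw pose.

```bash
cat >> h.py <<'E'
def pipe(c,cols=None):
    P=c['P'];hsv=cv2.cvtColor(c['frame'],cv2.COLOR_BGR2HSV);H,S,V=[hsv[...,i].astype(int) for i in range(3)]
    m=(H<15)&(S>100)&(P[...,2]>.05)&(P[...,2]<.068)&(P[...,0]>.42)&(P[...,0]<.6)&(P[...,1]>-.12)&(P[...,1]<.12)
    return P[m]
def axis(d):  # d: pipe dir (2), towards +y
    d=np.array(d)/np.hypot(*d); y=np.array([d[0],d[1],0]); side=np.array([-d[1],d[0],0])  # left of +y = -x side
    n=np.cos(np.pi/6)*np.array([0,0,1])+.5*side
    return y,n
def rayplane(c,u,v,p0,n):
    d=c['R']@np.array([(u-c['cx'])/c['fx'],(v-c['cy'])/c['fy'],1]);return c['xyz']+d*((p0-c['xyz'])@n)/(d@n)
E
python3 - <<'E'
from h import *
import pickle;c,s,t=pickle.load(open('w2.pkl','rb'));a,b=pickle.load(open('ab.pkl','rb'))
for nm,k in (('w',c),('s',a),('t',b)):
    q=pipe(k);xy=q[:,:2].astype(np.float32)*1000
    vx,vy,x0,y0=cv2.fitLine(xy,cv2.DIST_HUBER,0,.01,.01).ravel();vx,vy=(vx,vy) if vy>0 else(-vx,-vy)
    print(nm,len(q),np.degrees(np.arctan2(vy,vx)),x0-y0*vx/vy,xy.min(0),xy.max(0))
    P=k['P'];S=cv2.cvtColor(k['frame'],cv2.COLOR_BGR2HSV)[...,1]
    m=(S<40)&(k['frame'].min(2)>150)&(abs(P[...,2]-.004)<.012)&(P[...,0]>.35)&(P[...,0]<.7)&(P[...,1]<.2)
    r=cv2.minAreaRect(P[m][:,:2].astype(np.float32)*1000);print(' plate',m.sum(),r)
d=np.array([np.cos(np.radians(99)),np.sin(np.radians(99))])
print('scr w',ray(c,75.5,268.1,.077),'s',ray(a,212,222.5,.077),'t',ray(b,292.8,224,.077))
y,n=axis(d);p0=ray(c,75.5,268.1,.077)
uv=lambda x,y_:(53+(x-400)/8.889,245+y_/8.889)
e1=rayplane(c,*uv(545,212),p0,n);e2=rayplane(c,*uv(655,200),p0,n);sl=e2-e1
x=np.cross(y,n);print(e1,e2,np.linalg.norm(sl),'turn cw',np.arctan2(sl@x,sl@y))
E
```

```text
w 1258 100.18874 516.0761 [ 489.225    -119.456696] [553.94867 110.28358]
 plate 9858 ((530.4814453125, -30.351119995117188), (154.8099822998047, 300.4040832519531), 11.225838661193848)
s 287 102.41085 527.7391 [ 492.96918 -119.61258] [558.20044  107.925575]
 plate 3525 ((497.47039794921875, -132.80526733398438), (250.9728240966797, 509.6575012207031), 11.081308364868164)
t 335 101.1291 522.26996 [ 494.74957 -110.93917] [553.1901   104.930565]
 plate 5649 ((558.6160888671875, -219.37509155273438), (172.40953063964844, 690.9172973632812), 11.751245498657227)
scr w [ 0.51052051 -0.0094742   0.077     ] s [ 0.51590602 -0.00903274  0.077     ] t [ 0.51084169 -0.0120496   0.077     ]
[ 0.51150932 -0.01737585  0.0768502 ] [ 0.50968742 -0.00157348  0.07723851] 0.015911787152903485 turn cw 0.048826854522378976
```

```bash
cat >> h.py <<'E'
def target(p,ang,th,h,L=.114):
    d=[np.cos(np.radians(ang)),np.sin(np.radians(ang))];y,n=axis(d);x=np.cross(y,n)
    s=y*np.cos(th)+x*np.sin(th);z=-n
    return np.array(p)+n*(h+L),np.stack([s,np.cross(z,s),z],1)
def rel(pt,Rt):
    o=ctrl.get_obs();q=o['eef_rot'];R0=R.from_quat(q[[1,2,3,0]]).as_matrix()
    print('pos',o['eef_pos'],'t0(mm)',(R0.T@(pt-o['eef_pos'])*1000).round(2),'rv',R.from_matrix(R0.T@Rt).as_rotvec().round(4),'t_in_target',(Rt.T@(pt-o['eef_pos'])*1000).round(2))
E
python3 - <<'E'
from h import *
pt,Rt=target([.511,-.0105,.077],101.3,.085,.045)
print(pt,Rt.round(3));rel(pt,Rt)
E
```

```text
[ 0.43304113 -0.02607772  0.21469804] [[-0.123  0.863  0.49 ]
 [ 0.991  0.086  0.098]
 [ 0.042  0.498 -0.866]]
pos [0.39309769 0.20991211 0.25118934] t0(mm) [ -45.13 -235.06   36.46] rv [-0.46   -0.3379  1.4012] t_in_target [-240.45   -3.97   28.07]
```

Emit:
jog_arm([
  [[-4,-20,3,0,0,0,15],[-8,-43,6.5,0,0,0,15],[-8,-43,6.5,0,0,0,15],[-8,-43,6.5,0,0,0,15],[-8,-43,6.5,0,0,0,15],[-8,-43,6.5,0,0,0,15],[0,0,0,-0.0383,-0.0282,0.1168,15],[0,0,0,-0.0383,-0.0282,0.1168,15],[0,0,0,-0.0383,-0.0282,0.1168,15],[0,0,0,-0.0383,-0.0282,0.1168,15]],
])

```text
time_s: 5.35
eef_pos: [0.433, -0.0248, 0.2157]
eef_rot: [0.057, 0.243, 0.965, 0.076]
wrist_force: [-0.6, -0.1, -1.7]
opening: 0.298
grasp_force: 59.9
```

Emit:
jog_arm([
  [[0,0,0,-0.0383,-0.0282,0.1168,15],[0,0,0,-0.0383,-0.0282,0.1168,15],[0,0,0,-0.0383,-0.0282,0.1168,15],[0,0,0,-0.0383,-0.0282,0.1168,15],[0,0,0,-0.0383,-0.0282,0.1168,15],[0,0,0,-0.0383,-0.0282,0.1168,15],[0,0,0,-0.0383,-0.0282,0.1168,15],[0,0,0,-0.0383,-0.0282,0.1168,15],[0,0,0,0,0,0,15],[0,0,0,0,0,0,15]],
])

```text
time_s: 6.35
eef_pos: [0.4327, -0.0248, 0.216]
eef_rot: [0.156, 0.642, 0.722, 0.207]
wrist_force: [0.3, -0.3, -1.4]
opening: 0.296
grasp_force: 59.8
```

Run:
```python
from h import *
pt,Rt=target([.511,-.0105,.077],101.3,.085,.045);rel(pt,Rt)
o=ctrl.get_obs();print(o['q'],o['wrist_force'])
c=cam('wrist');s=cam('scene');import pickle;pickle.dump((c,s,o),open('w3.pkl','wb'))
R0=R.from_quat(o['eef_rot'][[1,2,3,0]]).as_matrix();tip=o['eef_pos']+R0[:,2]*.114
u,v=proj(c,tip);u2,v2=proj(c,[.511,-.0105,.077]);print(u,v,u2,v2,proj(s,tip))
im=np.zeros((600,800,3),np.uint8);u0,v0=int(u2)-40,int(v2)-40;print(u0,v0)
im[:560,:560]=cv2.resize(c['frame'][v0:v0+80,u0:u0+80],(560,560),interpolation=cv2.INTER_CUBIC)
u,v=map(int,proj(s,tip));im[:240,560:]=cv2.resize(s['frame'][v-25:v+35,u-30:u+30],(240,240),interpolation=cv2.INTER_CUBIC)
im[260:440,560:]=cv2.resize(c['frame'],(240,180))
cv2.imwrite('pics/8.png',im)
```

```text
pos [ 0.4326817  -0.02481228  0.21603522] t0(mm) [-1.35 -0.47  1.21] rv [-0.0003 -0.0011  0.0055] t_in_target [-1.36 -0.46  1.21]
[-0.63190649 -0.54437419  2.33576821  0.44641785  1.02610968 -0.92122029] [ 0.3312678  -0.30746454 -1.41790226]
252.07778932892253 184.91820537551746 251.69266283067896 174.26371827974597 (np.float64(199.91159401806146), np.float64(210.91547197412876))
211 134
```

View pics/8.png

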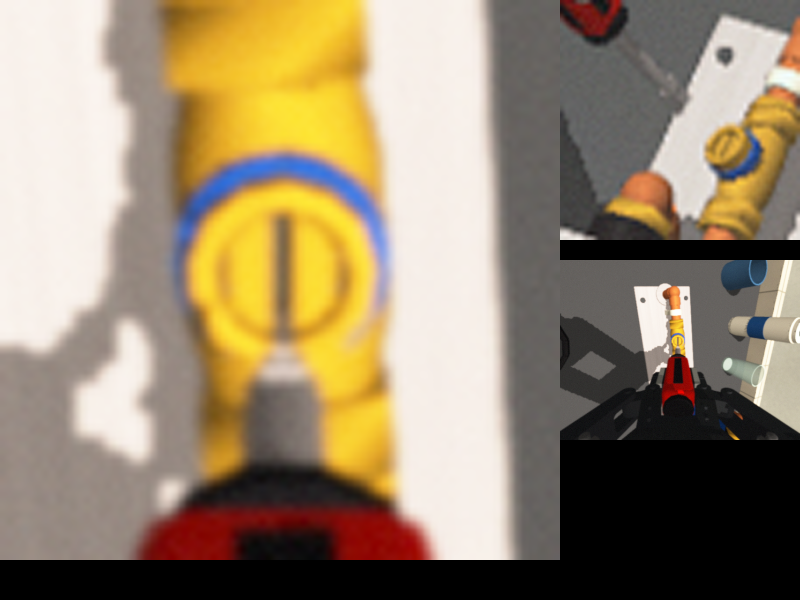

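The wrist crop shows the slot vertical in the image, centred near (283,272) in crop pixels, with the blade edge-on in the same column. The orientation looks right. I'll now measure the screw relative to the driver in this one camera from depth.

```bash
cat >> h.py <<'E'
def analyse(c,o,p=np.array([.511,-.0105,.077]),ang=101.3,th=.085):
    Rt=R.from_quat(o['eef_rot'][[1,2,3,0]]).as_matrix(); P=c['P']
    d=[np.cos(np.radians(ang)),np.sin(np.radians(ang))];n=axis(d)[1]
    q=(P-p)@Rt*1000; q[...,2]*=-1   # tool x,y, height over face
    h=q[...,2];r=np.hypot(q[...,0],q[...,1])
    return q,h,r,Rt
E
python3 - <<'E'
from h import *
import pickle;c,s,o=pickle.load(open('w3.pkl','rb'))
q,h,r,Rt=analyse(c,o)
m=(r<20)&(h>1)&(h<8)
print(np.histogram(h[r<20],bins=np.arange(-8,9,1)))
rim=(r<20)&(h>np.median(h[m])-1.)&(h<np.median(h[m])+1.);k=q[rim]
print('rim',rim.sum(),k.mean(0),k.min(0),k.max(0)); A=np.c_[k[:,:2],np.ones(len(k))];print('plane',np.linalg.lstsq(A,k[:,2],rcond=None)[0])
(cx,cy),(w,hh),an=cv2.fitEllipse(cv2.convexHull(k[:,:2].astype(np.float32)));print('ell',cx,cy,w,hh)
# shaft points: relative to TCP axis
t=(c['P']-o['eef_pos'])@Rt*1000
sh=(np.hypot(t[...,0],t[...,1])<9)&(t[...,2]>20)&(t[...,2]<130)
for lo in range(20,130,8):
    k=t[sh&(t[...,2]>=lo)&(t[...,2]<lo+8)]
    if len(k): print(lo,len(k),k.mean(0).round(1),np.percentile(k[:,1],[2,98]).round(1),k[:,0].max().round(1))
g=c['frame'].astype(int)
print(g[160:188,246:258].sum(2))
E
```

```text
(array([  9,  32,  81,  68,  21,   7,  11,  23,  84,  68,  32, 100, 116,
        45,   3,   0]), array([-8, -7, -6, -5, -4, -3, -2, -1,  0,  1,  2,  3,  4,  5,  6,  7,  8]))
rim 213 [ 3.3303423  -1.36711417  3.996093  ] [-10.90886251 -15.39228126   2.86839147] [16.13667805 12.90136116  4.86128869]
plane [2.28785123e-03 1.61057198e-03 3.99067551e+00]
ell 2.2854857444763184 -1.194872498512268 27.597644805908203 28.40648078918457
60 30 [ 4.1 -0.9 64.4] [-4.6  2.5] 4.9
68 38 [ 3.7 -1.3 72. ] [-5.5  3. ] 5.1
76 34 [ 3.7 -1.  80. ] [-5.6  3.1] 5.0
84 37 [ 3.9 -1.1 88.5] [-5.2  3.2] 5.7
92 29 [ 4.9 -1.  95. ] [-5.1  3.3] 6.8
100 4 [  6.9  -1.4 103.9] [-1.8 -0.9] 7.0
108 4 [  7.   -1.4 110.5] [-1.9 -1. ] 7.0
[[367 375 386 414 438 462 469 457 443 432 409 415]
 [445 460 480 494 513 517 525 528 514 487 467 452]
 [507 516 516 524 529 535 530 536 535 537 522 517]
 [518 524 519 513 507 499 503 521 527 530 535 536]
 [521 506 499 479 441 411 428 481 496 505 514 535]
 [504 505 498 468 388 320 378 451 482 469 479 501]
 [500 512 510 484 390 312 369 467 497 496 475 464]
 [510 518 523 490 396 303 364 483
[... 338 characters left out ...]
485 391 306 369 478 519 526 527 524]
 [523 521 518 485 386 301 374 475 519 522 523 526]
 [526 527 517 488 376 298 368 482 512 524 527 513]
 [519 520 515 475 375 289 378 479 507 526 523 500]
 [504 517 515 486 386 319 397 479 514 515 498 443]
 [482 508 510 485 413 349 402 484 502 490 459 405]
 [458 470 477 455 401 352 398 442 447 431 416 428]
 [475 453 437 406 368 343 351 377 395 408 440 474]
 [522 495 462 429 409 387 390 412 442 477 497 512]
 [532 533 517 520 534 521 510 500 509 515 514 515]
 [516 522 527 533 574 581 558 527 522 528 525 525]
 [474 507 510 516 548 560 545 534 537 538 533 527]
 [464 491 536 576 592 605 594 596 579 553 535 526]
 [439 453 518 575 589 587 593 591 558 535 524 527]]
```

Rim plane is aligned with the tool axis to within 0.2°. Blade and slot agree laterally to about 0.2 mm, and the tip is about 46 mm off the face. I'll approach now.

Emit:
jog_arm([
  [[0.4,-0.15,4,0,0,0,15],[0,0,8,0,0,0,15],[0,0,8,0,0,0,15],[0,0,8,0,0,0,15],[0,0,8,0,0,0,15],[0,0,4,0,0,0,15],[0,0,3,0,0,0,15],[0,0,2,0,0,0,15],[0,0,2,0,0,0,15],[0,0,0,0,0,0,15]],
])

```text
time_s: 7.45
eef_pos: [0.4555, -0.0202, 0.175]
eef_rot: [0.156, 0.643, 0.721, 0.207]
wrist_force: [-0.6, -0.2, -1.7]
opening: 0.297
grasp_force: 59.8
```

Run:
```python
from h import *
pt,Rt=target([.511,-.0105,.077],101.3,.085,0);rel(pt,Rt)
o=ctrl.get_obs();print((Rt.T@o['wrist_force']).round(2),(Rt.T@o['torque']).round(3))
c=cam('wrist');s=cam('scene')
im=np.zeros((480,800,3),np.uint8)
u0,v0=map(int,proj(c,[.511,-.0105,.077]));im[:480,:480]=cv2.resize(c['frame'][v0-24:v0+24,u0-24:u0+24],(480,480),interpolation=cv2.INTER_CUBIC)
u,v=map(int,proj(s,[.511,-.0105,.077]));im[:320,480:]=cv2.resize(s['frame'][v-20:v+20,u-20:u+20],(320,320),interpolation=cv2.INTER_CUBIC)
cv2.imwrite('pics/9.png',im)
```

```text
pos [ 0.45550388 -0.0202185   0.17500042] t0(mm) [-1.36 -0.11 -0.97] rv [ 0.0002 -0.0003  0.0017] t_in_target [-1.36 -0.11 -0.97]
[-0.24 -1.43  1.18] [ 0.342 -0.052 -0.021]
```

View pics/9.png

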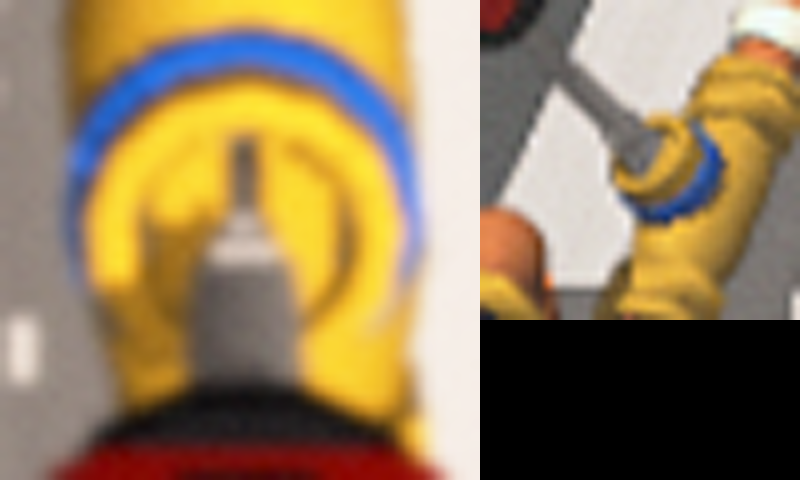

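The blade sits in line with the slot (column 243 in both) and just at the face, with no contact force. I'll push in gently.

Emit:
jog_arm([
  [[0,0,1,0,0,0,15],[0,0,1,0,0,0,15],[0,0,1,0,0,0,15],[0,0,0.5,0,0,0,15],[0,0,0,0,0,0,15],[0,0,0,0,0,0,15],[0,0,0,0,0,0,15],[0,0,0,0,0,0,15],[0,0,0,0,0,0,15],[0,0,0,0,0,0,15]],
])

```text
time_s: 8.55
eef_pos: [0.4572, -0.0199, 0.172]
eef_rot: [0.156, 0.643, 0.721, 0.207]
wrist_force: [-0.6, 0.7, -1.3]
opening: 0.297
grasp_force: 59.8
```

Run:
```python
from h import *
pt,Rt=target([.511,-.0105,.077],101.3,.085,0);rel(pt,Rt)
o=ctrl.get_obs();print((Rt.T@o['wrist_force']).round(2),(Rt.T@o['torque']).round(3))
```

```text
pos [ 0.45718836 -0.01989583  0.17203592] t0(mm) [-1.34 -0.11 -4.39] rv [ 0.0002 -0.0003  0.0017] t_in_target [-1.34 -0.11 -4.39]
[ 0.74 -1.12  0.94] [ 0.304 -0.059  0.049]
```

Emit:
jog_arm([
  [[0,0,0.7,0,0,0,15],[0,0,0.5,0,0,0,15],[0,0,0,0,0,0.05,15],[0,0,0,0,0,0.05,15],[0,0,0,0,0,0.05,15],[0,0,0,0,0,0.05,15],[0,0,0,0,0,0.05,15],[0,0,0,0,0,0.05,15],[0,0,0,0,0,0,15],[0,0,0,0,0,0,15]],
])

```text
time_s: 9.55
eef_pos: [0.4578, -0.02, 0.1713]
eef_rot: [0.123, 0.743, 0.617, 0.228]
wrist_force: [-6.8, -1.4, 6.0]
opening: 0.294
grasp_force: 61.0
```

Run:
```python
from h import *
pt,Rt=target([.511,-.0105,.077],101.3,.385,0);rel(pt,Rt)
o=ctrl.get_obs();print((Rt.T@o['wrist_force']).round(2),(Rt.T@o['torque']).round(3),o['q'])
```

```text
pos [ 0.45775368 -0.01995912  0.17132776] t0(mm) [-1.2   0.12 -5.28] rv [-0.0001  0.0001  0.0027] t_in_target [-1.2   0.12 -5.28]
[-1.12 -2.79 -8.71] [ 1.015 -0.292 -0.149] [-0.56372874 -0.3794708   2.33624879  0.47755967  0.8480421  -0.63719241]
```

The blade is seated with about 10 N axial force, and the moment about the axis matches the screw's 0.12 N·m resistance, so it is turning. I'll carry on.

Emit:
jog_arm([
  [[0,0,0,0,0,0.08,15],[0,0,0,0,0,0.08,15],[0,0,0,0,0,0.08,15],[0,0,0,0,0,0.08,15],[0,0,0,0,0,0.08,15],[0,0,0,0,0,0.08,15],[0,0,0,0,0,0.08,15],[0,0,0,0,0,0.08,15],[0,0,0,0,0,0.0,15],[0,0,0,0,0,0,15]],
])

```text
time_s: 10.55
eef_pos: [0.4575, -0.0199, 0.1711]
eef_rot: [0.045, 0.9, 0.352, 0.254]
wrist_force: [-9.6, -2.1, 7.1]
opening: 0.298
grasp_force: 61.3
```

```bash
cat > st.py <<'E'
from h import *
import sys
pt,Rt=target([.511,-.0105,.077],101.3,float(sys.argv[1]),0);rel(pt,Rt)
o=ctrl.get_obs();print('F',(Rt.T@o['wrist_force']).round(2),'T',(Rt.T@o['torque']).round(3),o['q'],o['time_s'])
E
python3 st.py 1.025
```

```text
pos [ 0.45745544 -0.01991399  0.1711048 ] t0(mm) [-0.65  1.08 -5.33] rv [-0.0007  0.0007  0.003 ] t_in_target [-0.64  1.09 -5.33]
F [ -4.34  -2.4  -11.05] T [ 0.885 -1.195 -0.121] [-0.5638145  -0.37949093  2.33646559  0.47691133  0.84856476  0.00281641] 10.55
```

Emit:
jog_arm([
  [[0,0,0,0,0,0.08,15],[0,0,0,0,0,0.08,15],[0,0,0,0,0,0.08,15],[0,0,0,0,0,0.08,15],[0,0,0,0,0,0.08,15],[0,0,0,0,0,0.08,15],[0,0,0,0,0,0.06,15],[0,0,0,0,0,0,15],[0,0,0,0,0,0.0,15],[0,0,0,0,0,0,15]],
])

```text
time_s: 11.55
eef_pos: [0.4572, -0.0198, 0.1709]
eef_rot: [-0.025, 0.961, 0.1, 0.257]
wrist_force: [-11.1, -1.4, 8.8]
opening: 0.298
grasp_force: 61.6
```

```bash
python3 st.py 1.565
```

```text
pos [ 0.45721583 -0.01978083  0.17092399] t0(mm) [ 0.27  1.44 -5.38] rv [-0.0007  0.0015  0.0032] t_in_target [ 0.28  1.44 -5.38]
F [ -5.21  -0.82 -13.22] T [ 0.245 -1.703 -0.114] [-0.56382814 -0.37951168  2.33667284  0.47662425  0.84909171  0.54274046] 11.55
```

Emit:
jog_arm([
  [[0,0,0,0,0,0.02,15],[0,0,0,0,0,0.02,15],[0,0,0,0,0,0.02,15],[0,0,0,0,0,0,15],[0,0,0,0,0,0,15],[0,0,0,0,0,0,15],[0,0,0,0,0,0,15],[0,0,0,0,0,0,15],[0,0,0,0,0,0.0,15],[0,0,0,0,0,0,15]],
])

```text
time_s: 12.55
eef_pos: [0.4572, -0.0198, 0.1709]
eef_rot: [-0.032, 0.964, 0.071, 0.256]
wrist_force: [-11.5, -1.4, 7.6]
opening: 0.296
grasp_force: 61.7
```

```bash
python3 st.py 1.625
```

```text
pos [ 0.45720856 -0.01979229  0.17093305] t0(mm) [ 0.36  1.41 -5.37] rv [-0.0006  0.0016  0.0033] t_in_target [ 0.37  1.41 -5.37]
F [ -6.29  -0.52 -12.37] T [ 0.134 -1.707 -0.134] [-0.56383445 -0.37953866  2.33665786  0.47655559  0.84912827  0.602696  ] 12.55
```

Emit:
jog_arm([
  [[0,0,0,0,0,0.02,15],[0,0,0,0,0,0.02,15],[0,0,0,0,0,0.02,15],[0,0,0,0,0,0,15],[0,0,0,0,0,0,15],[0,0,0,0,0,0,15],[0,0,0,0,0,0,15],[0,0,0,0,0,0,15],[0,0,0,0,0,0.0,15],[0,0,0,0,0,0,15]],
])

```text
time_s: 13.55
eef_pos: [0.4572, -0.0198, 0.1709]
eef_rot: [-0.04, 0.965, 0.042, 0.255]
wrist_force: [-11.3, -1.8, 7.4]
opening: 0.298
grasp_force: 61.7
```

```bash
python3 st.py 1.685
```

```text
pos [ 0.45716778 -0.0197552   0.17089952] t0(mm) [ 0.49  1.42 -5.38] rv [-0.0006  0.0017  0.0033] t_in_target [ 0.5   1.42 -5.38]
F [ -6.21   0.29 -12.16] T [ 0.045 -1.816 -0.126] [-0.56382654 -0.37954237  2.33670471  0.47654411  0.84921998  0.6627247 ] 13.55
```

Emit:
jog_arm([
  [[0,0,0,0,0,0.02,15],[0,0,0,0,0,0.02,15],[0,0,0,0,0,0,15],[0,0,0,0,0,0,15],[0,0,0,0,0,0,15],[0,0,0,0,0,0,15],[0,0,0,0,0,0,15],[0,0,0,0,0,0,15],[0,0,0,0,0,0.0,15],[0,0,0,0,0,0,15]],
])

```text
time_s: 14.55
eef_pos: [0.4574, -0.0197, 0.171]
eef_rot: [-0.045, 0.966, 0.022, 0.254]
wrist_force: [-9.2, -1.0, 8.2]
opening: 0.294
grasp_force: 61.4
```

```bash
python3 st.py 1.725
```

```text
pos [ 0.45735535 -0.01974465  0.17104144] t0(mm) [ 0.31  1.41 -5.35] rv [-0.0005  0.0012  0.0031] t_in_target [ 0.33  1.41 -5.35]
F [ -3.96  -0.21 -11.74] T [ 0.061 -1.431 -0.145] [-0.56373299 -0.37952698  2.33656565  0.47700831  0.84894359  0.70272551] 14.55
```

Emit:
jog_arm([
  [[0,0,0,0,0,0.02,15],[0,0,0,0,0,0.02,15],[0,0,0,0,0,0.01,15],[0,0,0,0,0,0,15],[0,0,0,0,0,0,15],[0,0,0,0,0,0,15],[0,0,0,0,0,0,15],[0,0,0,0,0,0,15],[0,0,0,0,0,0.0,15],[0,0,0,0,0,0,15]],
])

```text
time_s: 15.55
eef_pos: [0.4573, -0.0197, 0.171]
eef_rot: [-0.051, 0.966, -0.002, 0.253]
wrist_force: [-9.5, -0.8, 7.4]
opening: 0.296
grasp_force: 61.5
```

```bash
python3 st.py 1.775
```

```text
pos [ 0.45734308 -0.01972832  0.17103654] t0(mm) [ 0.4   1.41 -5.35] rv [-0.0004  0.0013  0.0032] t_in_target [ 0.41  1.41 -5.35]
F [ -4.62  -0.14 -11.16] T [-0.025 -1.504 -0.145] [-0.56369094 -0.3795415   2.33657192  0.4769546   0.84896387  0.7526843 ] 15.55
```

Emit:
jog_arm([
  [[0,0,0,0,0,0.02,15],[0,0,0,0,0,0.02,15],[0,0,0,0,0,0.02,15],[0,0,0,0,0,0,15],[0,0,0,0,0,0,15],[0,0,0,0,0,0,15],[0,0,0,0,0,0,15],[0,0,0,0,0,0,15],[0,0,0,0,0,0.0,15],[0,0,0,0,0,0,15]],
])

```text
time_s: 16.55
eef_pos: [0.4573, -0.0197, 0.1711]
eef_rot: [-0.059, 0.966, -0.031, 0.251]
wrist_force: [-10.6, -0.4, 8.5]
opening: 0.301
grasp_force: 61.5
```

```bash
python3 st.py 1.835
python3 - <<'E'
from h import *
o=ctrl.get_obs();c=cam('wrist');s=cam('scene');import pickle;pickle.dump((c,s,o),open('w4.pkl','wb'))
t=(c['P']-o['eef_pos'])@R.from_quat(o['eef_rot'][[1,2,3,0]]).as_matrix()*1000
sh=(np.hypot(t[...,0],t[...,1])<11)&(t[...,2]>20)&(t[...,2]<130)
for lo in range(30,130,8):
    k=t[sh&(t[...,2]>=lo)&(t[...,2]<lo+8)]
    if len(k): print(lo,len(k),k.mean(0).round(1),np.percentile(k[:,1],[2,98]).round(1),k[:,0].max().round(1))
# handle face yaw in tool frame: front face (x max) of handle z -15..20
hd=(abs(t[...,1])<11)&(t[...,0]>5)&(t[...,0]<20)&(t[...,2]>5)&(t[...,2]<22);k=t[hd];print(len(k),np.polyfit(k[:,1],k[:,0],1))
c0,s0,o0=pickle.load(open('w3.pkl','rb'));t=(c0['P']-o0['eef_pos'])@R.from_quat(o0['eef_rot'][[1,2,3,0]]).as_matrix()*1000
hd=(abs(t[...,1])<11)&(t[...,0]>5)&(t[...,0]<20)&(t[...,2]>5)&(t[...,2]<22);k=t[hd];print(len(k),np.polyfit(k[:,1],k[:,0],1))
E
```

```text
pos [ 0.45733971 -0.01973253  0.17105695] t0(mm) [ 0.47  1.38 -5.33] rv [-0.0003  0.0013  0.0035] t_in_target [ 0.49  1.38 -5.33]
F [ -5.09  -0.36 -12.54] T [-0.091 -1.541 -0.181] [-0.56365719 -0.37959048  2.33654661  0.47685158  0.84899647  0.81256302] 16.55
54 8 [ 4.  -0.2 61.1] [-2.2  1.3] 4.2
62 29 [ 3.2 -0.2 66.4] [-3.9  3.6] 4.0
70 43 [ 2.8 -0.3 73.8] [-4.8  4.5] 4.3
78 30 [ 2.8 -0.3 82.3] [-4.6  3.8] 4.0
86 40 [ 3.4 -0.4 90.4] [-4.4  3.9] 5.1
94 19 [ 4.6  0.  96.5] [-3.3  3.7] 5.9
102 268 [  1.3   0.4 106.7] [-10.   10.3] 10.9
110 48 [  0.9  -1.3 112.9] [-10.3   8.9] 7.1
392 [1.42624819e-03 1.26468593e+01]
405 [-9.40875123e-03  1.28609397e+01]
```

Emit:
jog_arm([
  [[0,0,0,0,0,0.02,15],[0,0,0,0,0,0.02,15],[0,0,0,0,0,0,15],[0,0,0,0,0,0,15],[0,0,0,0,0,0,15],[0,0,0,0,0,0,15],[0,0,0,0,0,0,15],[0,0,0,0,0,0,15],[0,0,0,0,0,0.0,15],[0,0,0,0,0,0,15]],
])

```text
time_s: 17.65
eef_pos: [0.4573, -0.0198, 0.171]
eef_rot: [-0.064, 0.965, -0.05, 0.25]
wrist_force: [-10.2, -0.9, 7.2]
opening: 0.292
grasp_force: 61.5
```

```bash
python3 st.py 1.875
```

```text
pos [ 0.45733851 -0.01976388  0.17104197] t0(mm) [ 0.53  1.33 -5.34] rv [-0.0002  0.0014  0.0036] t_in_target [ 0.55  1.33 -5.34]
F [ -5.25   0.48 -11.34] T [-0.211 -1.516 -0.367] [-0.56366782 -0.37954121  2.3365308   0.47676735  0.8489447   0.85243075] 17.65
```

The moment jumped to 0.37 N·m, about three times the running value, so the screw is against its stop. I'll back the blade off to the middle of its play, withdraw and check.

Emit:
jog_arm([
  [[0,0,0,0,0,-0.04,15],[0,0,0,0,0,-0.04,15],[0,0,0,0,0,-0.03,15],[0,0,0,0,0,-0.03,15],[0,0,-1,0,0,0,15],[0,0,-2,0,0,0,15],[0,0,-3,0,0,0,15],[0,0,-14,0,0,0,15],[0,0,-20,0,0,0,15],[0,0,-10,0,0,0,15]],
])

```text
time_s: 18.65
eef_pos: [0.4334, -0.0251, 0.2159]
eef_rot: [-0.046, 0.966, 0.017, 0.256]
wrist_force: [0.1, -0.4, -1.6]
opening: 0.297
grasp_force: 59.9
```

```bash
python3 st.py 1.735
python3 - <<'E'
from h import *
o=ctrl.get_obs();c=cam('wrist');s=cam('scene');import pickle;pickle.dump((c,s,o),open('w5.pkl','wb'))
p=[.511,-.0105,.077]
im=np.zeros((560,800,3),np.uint8);u0,v0=map(int,proj(c,p));print(u0,v0)
im[:400,:400]=cv2.resize(c['frame'][v0-25:v0+25,u0-25:u0+25],(400,400),interpolation=cv2.INTER_CUBIC)
u,v=map(int,proj(s,p));im[:400,400:]=cv2.resize(s['frame'][v-25:v+25,u-25:u+25],(400,400),interpolation=cv2.INTER_CUBIC)
cv2.imwrite('pics/10.png',im);print(u,v)
y,n=axis([np.cos(np.radians(101.3)),np.sin(np.radians(101.3))])
x=np.cross(y,n);p=np.array(p)
for k in(c,s): print([np.round(proj(k,p+d*.009),1) for d in (x,-x,y,-y)])
E
```

```text
pos [ 0.4333613  -0.02505473  0.21592119] t0(mm) [-0.98  1.06 45.8 ] rv [ 0.0008 -0.0019  0.002 ] t_in_target [-0.89  1.1  45.8 ]
F [-0.69  0.49  1.36] T [-0.086 -0.331  0.026] [-0.63085773 -0.54402747  2.33648795  0.44696698  1.02176152  0.73242755] 18.65
252 174
209 222
[array([250.9, 165.8]), array([253.6, 182.1]), array([243.9, 175.3]), array([260.7, 172.7])]
[array([212.8, 222.1]), array([207.1, 222. ]), array([211.4, 218.9]), array([208.6, 225.2])]
```

View pics/10.png

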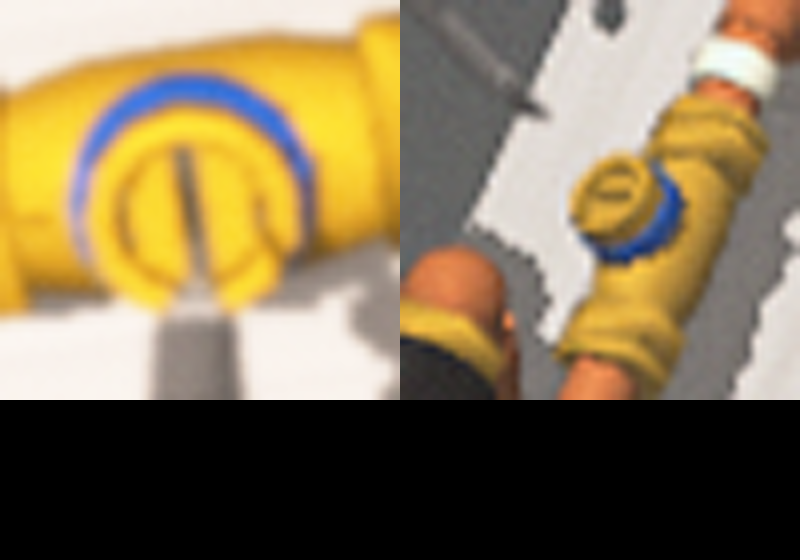

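The check picture shows the slot running from (178,150) to (195,265). That matches the predicted direction square across the pipe to within about 0.02 rad, so the screw is closed. Now I'll locate the empty well from the earlier wrist frame and work out the return motion.

```bash
cat >> h.py <<'E'
def hole(c,p=(.3955,.3045)):
    P=c['P'];v,u=np.mgrid[:384,:512]
    A=ray(c,0,0,.098)
    D=np.stack([(u-c['cx'])/c['fx'],(v-c['cy'])/c['fy'],np.ones(u.shape)],-1)@c['R'].T
    G=c['xyz']+D*((.098-c['xyz'][2])/D[...,2])[...,None]
    m=(np.hypot(G[...,0]-p[0],G[...,1]-p[1])<.02)
    m1=m&(P[...,2]<.093)
    k,l,st,ce=cv2.connectedComponentsWithStats(m1.astype(np.uint8))
    for i in range(1,k):
        if st[i,4]>20: q=G[l==i];print('hole',st[i,4],q.min(0),q.max(0),(q.min(0)+q.max(0))/2)
E
python3 - <<'E'
from h import *
import pickle
hole(pickle.load(open('w2.pkl','rb'))[0]);hole(pickle.load(open('w5.pkl','rb'))[1])
a=np.radians(358.9);x=np.array([np.cos(a),np.sin(a),0]);z=np.array([0,0,-1.])
Rt=np.stack([x,np.cross(z,x),z],1)
rel(np.array([.3955,.3055,.255]),Rt)
E
```

```text
hole 268 [0.38539928 0.29286796 0.098     ] [0.40361647 0.31146834 0.098     ] [0.39450787 0.30216815 0.098     ]
hole 30 [0.38903271 0.29229722 0.098     ] [0.40697927 0.31008128 0.098     ] [0.39800599 0.30118925 0.098     ]
pos [ 0.43391725 -0.02550258  0.21621946] t0(mm) [ -11.11 -334.65  -20.74] rv [-0.0965 -0.5179  0.0525] t_in_target [ -44.76 -330.2   -38.78]
```

Emit:
jog_arm([
  [[0,0,-10,-0.0241,-0.1295,0.0131,15],[0,0,-10,-0.0241,-0.1295,0.0131,15],[0,0,-10,-0.0241,-0.1295,0.0131,15],[0,0,-10,-0.0241,-0.1295,0.0131,15],[-4,-25,0,0,0,0,15],[-7,-45,0,0,0,0,15],[-7,-45,0,0,0,0,15],[-7,-45,0,0,0,0,15],[-7,-45,0,0,0,0,15],[-4,-25,0,0,0,0,15]],
])

```text
time_s: 19.75
eef_pos: [0.3881, 0.2067, 0.2517]
eef_rot: [-0.002, 1.0, -0.008, -0.002]
wrist_force: [0.4, -0.7, -1.2]
opening: 0.3
grasp_force: 60.0
```

```bash
cat > rt.py <<'E'
from h import *
a=np.radians(358.9);x=np.array([np.cos(a),np.sin(a),0]);z=np.array([0,0,-1.])
Rt=np.stack([x,np.cross(z,x),z],1)
rel(np.array([.3955,.3035,.132]),Rt)
o=ctrl.get_obs();print(o['q'],o['wrist_force'])
c=cam('wrist');hole(c);t=(c['P']-o['eef_pos'])@Rt*1000
sh=(np.hypot(t[...,0],t[...,1])<11)&(t[...,2]>20)&(t[...,2]<125)
for lo in range(60,125,8):
    k=t[sh&(t[...,2]>=lo)&(t[...,2]<lo+8)]
    if len(k): print(lo,len(k),k.mean(0).round(1),np.percentile(k[:,1],[2,98]).round(1),k[:,0].max().round(1),k[:,2].max())
E
python3 rt.py
```

```text
pos [0.3881169  0.20673028 0.25174517] t0(mm) [  6.35 -96.44 120.07] rv [-0.0036  0.004   0.0036] t_in_target [  5.52 -96.89 119.75]
[ 0.21487337 -0.15298805  1.90299407  0.00452431  1.39463074  1.80044466] [ 0.37577217 -0.70685369 -1.18165128]
hole 267 [0.38680564 0.29295108 0.098     ] [0.40485652 0.31177023 0.098     ] [0.39583108 0.30236065 0.098     ]
60 22 [ 3.4 -0.7 64.6] [-3.8  2.3] 4.2 67.32963863357902
68 41 [ 2.9 -0.4 71.6] [-5.   3.5] 4.1 75.80497588597915
76 31 [ 2.7 -1.  79.9] [-5.1  3.6] 3.7 83.5774911178541
84 39 [ 2.9 -0.7 88.3] [-4.8  3.7] 4.9 91.90277749204101
92 25 [ 3.7 -0.2 94.5] [-4.3  3.7] 5.6 98.38575201812863
100 5 [  5.9  -1.1 103.1] [-1.4 -0.5] 5.9 106.95603659234207
108 3 [  5.5  -0.9 110.5] [-1.4 -0.6] 5.8 112.2068363769388
```

Emit:
jog_arm([
  [[1.8,-18,0,-0.0036,0.004,0.0036,15],[1.8,-30,0,0,0,0,15],[1.8,-30,0,0,0,0,15],[2,-17,0,0,0,0,15],[0,0,0,0,0,0,15],[0,0,10,0,0,0,15],[0,0,20,0,0,0,15],[0,0,20,0,0,0,15],[0,0,20,0,0,0,15],[0,0,20,0,0,0,15]],
])

```text
time_s: 20.8
eef_pos: [0.398, 0.2975, 0.1608]
eef_rot: [0.0, 1.0, -0.012, -0.0]
wrist_force: [-0.2, 3.1, -0.1]
opening: 0.298
grasp_force: 60.9
```

Emit:
jog_arm([
  [[0,0,15,0,0,0,15],[0,0,6,0,0,0,15],[0,0,3,0,0,0,15],[0,0,2,0,0,0,15],[0,0,1,0,0,0,15],[0,0,1,0,0,0,15],[0,0,0,0,0,0,15],[0,0,0,0,0,0,15],[0,0,0,0,0,0,15],[0,0,0,0,0,0,15]],
])

```text
time_s: 21.8
eef_pos: [0.3986, 0.2981, 0.1344]
eef_rot: [0.001, 1.0, -0.011, 0.0]
wrist_force: [0.6, 0.8, -1.9]
opening: 0.294
grasp_force: 60.9
```

Emit:
jog_arm([
  [[-1,-2,0,0,0,0,15],[-1,-2,0,0,0,0,15],[0,0,0,0,0,0,15],[0,0,0.7,0,0,0,15],[0,0,0.7,0,0,0,15],[0,0,0,0,0,0,15],[0,0,0,0,0,0,15],[0,0,0,0,0,0,15],[0,0,0,0,0,0,15],[0,0,0,0,0,0,15]],
])

```text
time_s: 22.8
eef_pos: [0.3965, 0.3022, 0.1329]
eef_rot: [0.001, 1.0, -0.011, 0.0]
wrist_force: [-0.1, -0.1, -0.6]
opening: 0.295
grasp_force: 60.9
```

Emit:
jog_arm([
  [[0,0,0.5,0,0,0,15],[0,0,0.5,0,0,0,15],[0,0,0.3,0,0,0,15],[0,0,0,0,0,0,15],[0,0,0,0,0,0,15],[0,0,0,0,0,0,15],[0,0,0,0,0,0,15],[0,0,0,0,0,0,15],[0,0,0,0,0,0,15],[0,0,0,0,0,0,15]],
])

```text
time_s: 23.8
eef_pos: [0.3966, 0.3023, 0.1322]
eef_rot: [0.001, 1.0, -0.011, 0.0]
wrist_force: [-3.3, -1.2, 6.5]
opening: 0.292
grasp_force: 61.8
```

The collar is now resting on the board with about 7 N. I'll release and rise.

Emit:
jog_arm([
  [[0,0,0,0,0,0,30],[0,0,0,0,0,0,40],[0,0,0,0,0,0,60],[0,0,0,0,0,0,85],[0,0,0,0,0,0,85],[0,0,0,0,0,0,85],[0,0,0,0,0,0,85],[0,0,0,0,0,0,85],[0,0,0,0,0,0,85],[0,0,0,0,0,0,85]],
])

```text
time_s: 24.8
eef_pos: [0.3965, 0.3022, 0.1316]
eef_rot: [0.001, 1.0, -0.011, 0.0]
wrist_force: [0.7, -0.8, -0.1]
opening: 0.997
grasp_force: 0.0
```

Emit:
jog_arm([
  [[0,0,-5,0,0,0,85],[0,0,-10,0,0,0,85],[0,0,-15,0,0,0,85],[0,0,-20,0,0,0,85],[0,0,-20,0,0,0,85],[0,0,-20,0,0,0,85],[0,0,-20,0,0,0,85],[0,0,-20,0,0,0,85],[0,0,-20,0,0,0,85],[0,0,0,0,0,0,85]],
])

```text
time_s: 25.8
eef_pos: [0.398, 0.3032, 0.2857]
eef_rot: [-0.001, 1.0, -0.011, 0.003]
wrist_force: [1.0, -0.1, 0.0]
opening: 0.997
grasp_force: 0.0
```

Run:
```python
from h import *
o=ctrl.get_obs();print(o['eef_pos'],o['opening'],o['wrist_force'],o['time_s'])
import pickle
a0=pickle.load(open('ab.pkl','rb'))[0]
for c in (a0,cam('scene')):
    P=c['P'];X,Y,Z=[P[...,i] for i in range(3)]
    t=(X>.3)&(X<.6)&(Y>.2)&(Y<.4)&(Z>.178)&(Z<.195)
    k,l,s,ce=cv2.connectedComponentsWithStats(t.astype(np.uint8))
    for i in range(1,k):
        if s[i,4]>30: print(ce[i],s[i,4],P[l==i].mean(0))
    c_=c
d=cv2.absdiff(a0['frame'],c['frame']).max(2)
for nm,p in (('mug',(.68,.12,.09)),('slot',(.511,-.01,.077)),('stand',(.396,.302,.14))):
    u,v=map(int,proj(c,p));print(nm,u,v)
for nm,(u,v) in (('mug',(327,203)),('cart',(326,254)),('tumb',(292,313)),('yel',(257,115)),('grn',(278,127)),('red',(236,100))):
    print(nm,d[v-25:v+25,u-12:u+12].mean())
```

```text
[0.3980416  0.30319089 0.28565589] 0.9969761053166847 [ 1.03201231 -0.12041573  0.01356547] 25.8
[236.18085106  90.46808511] 94 [0.39907956 0.30057129 0.18717699]
[257.09375    104.33333333] 96 [0.46945765 0.28701182 0.18747152]
[278.80769231 117.63461538] 104 [0.53777205 0.27682434 0.18743425]
[235.7755102   91.51020408] 98 [0.39992351 0.29717214 0.18690937]
[257.05208333 104.38541667] 96 [0.46945735 0.28680146 0.18747642]
[278.85849057 117.66037736] 106 [0.53782101 0.27702366 0.1871592 ]
mug 297 209
slot 210 221
stand 236 102
mug 4.2941666666666665
cart 3.215
tumb 3.5225
yel 32.2675
grn 25.6275
red 19.865
```

```bash
python3 -c "
from bench import ctrl
print(ctrl.hand_in())"
```

```text
the job is handed in; nothing more can be done
None
```

The inlet valve is closed against its stop with the slot square across the pipe, the red driver is back upright in its well, the other objects showed no movement in the final camera check, and the job was handed in at about 26 s.

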